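# Set up a balanced weighing stack on a domed load button

## Robot

A 6-joint arm with a two-finger parallel gripper is mounted at the origin on the work surface. World frame = base frame: x ahead of the robot, y to its left, z up, the work surface at z = 0. Lengths are in m, angles in rad, forces in N, time in s.
With the tool pointing down it reaches from about 0.25 to 0.725 m from the base axis. Payload 4 kg.
Tool frame: the origin (TCP) lies midway between the tips of the shut fingers; the grasp point (between the pads) lies 19 mm behind it; z points along the fingers, y is the line along which they close (so a half turn about z gives the same grasp; the last joint's range is limited). The gripper opens to 85 mm and grips with 20 to 120 N. Pads are 22 mm wide; open, the fingers measure 114 mm over their backs; the gripper's body (76 mm by 85 mm) begins 54 mm behind the grasp point. The pads swing forward as they close: fully open they stand 13 mm farther back than shut.
Start: joints at [1.188, 0.241, 0.005, 1.335, 0, 1.571], TCP at [0.187, 0.464, 0.231] pointing down, gripper open.
Joint ranges: [-2.72, 2.72], [-1.05, 1.87], [-1.09, 1.28], [-1.99, 2.15], [-1.42, 1.44], [-3.14, 3.14]. Speed limits (rad/s): [2.79, 2.79, 3.14, 3.14, 3.14, 3.14].

## Interface

Orientations are given as [roll, pitch, yaw] about the fixed x, y, z axes, in that order (R = Rz(yaw) Ry(pitch) Rx(roll)).
In Python, from station import r gives the robot as it stands. Calls block until the motion is done:
- r.move_to(position, orientation): joint-space move of the TCP to a pose.
- r.line_to(position, frame=None, max_speed=0.15): straight line of the TCP; frame=None keeps the orientation; max_speed is the mean speed in m/s.
- r.goto_joints(angles): joint-space move.
- r.command_gripper(opening): opening from 0.0 (shut) to 1.0 (fully open); the grip force is fixed at half the most; returns when the fingers have stopped.
- r.pause(seconds).
- r.solve_ik(position, orientation): joint angles nearest the present ones, or None.
- r.capture(name): name is "side" or "top" or "wrist"; returns the picture (480x640x3 uint8, red, green, blue); there is no depth.
- r.camera_model(name): a dict with "K" (3x3 intrinsics, pixels), "k1" (the pictures are not rectified: a ray, as slopes to the right and down, at radius r is drawn at 1 + k1 r^2 times it, then the intrinsics apply), "rvec" (rotation vector, rad) and "tvec" (3), from world to camera coordinates, as OpenCV has them. Camera axes: x right, y down, z forward; pixel columns grow to the right and rows downward; lengths in m; the calibration is good to about 2 mm. A picture is of the moment at which its call begins: read the wrist's pose just before it. camera_model takes no time and is no camera call; for the wrist camera it gives the pose at the moment of the call.
A pose or a line that the arm cannot do raises r.IKError and nothing moves.
- r.hand_in(): hands the job in; it is judged then, once.
Trained networks look in the newest picture that a camera, given by its name, has taken for a name from the list of things; names that differ only in an ending like _2 or _b are one class to them, and where a whole thing is asked for, a point or a joint stands for the part that bears it (a point fixed in the world has none). Each returns a list of dicts, best first, with "conf" (0 to 1); they miss things now and then, are a little off and sometimes report something else, mostly with a low value. They report only what shows in the picture. A call takes as long as a camera call. They do not tell look-alikes from the thing itself.
- r.boxes_of(camera, thing): "location" ([x, y, z] in m, in world coordinates, good to about 4 mm: the middle of the surface that is visible of it).
- r.trace(camera, thing): "region" (480x640 bool, what is visible of it).
Readings, each from a call of its own:
- r.current_time_s(): time.
- r.current_qpos(): joint angles.
- r.current_dq(): joint speeds.
- r.current_joint_efforts(): joint torques, N m.
- r.current_position(): TCP position.
- r.current_eef_rot(): TCP orientation.
- r.current_contact_force(): force on the tool from outside, world axes, zero at the start.
- r.current_torque(): the same for the moment, N m.
- r.current_gripper_width(): opening from 0.0 (shut) to 1.0 (fully open).
- r.current_gripper_force(): force on a finger pad.
Only numpy, scipy, OpenCV 4.12 (cv2) and the standard library are available. Lean on these libraries where they do the work, as an engineer would, in place of code of your own. Each camera call takes 0.05 s, during which the arm holds its last target. There are 200 camera calls.

## Task

Weigh the two sample cases together: take the steel plate off the sloping rack and gently balance it level, by its middle, on the domed button of the weighing cell; then gently stack the white case squarely in the middle of the plate and the blue case squarely on the white one. With the stack balanced level and let go, press the green key on the indicator fully down to record the weight, and leave the stack standing; do not disturb the other things on the bench.

Things in the scene. Friction and masses are not known exactly. Their poses are not given: they have to be found in the camera images.
- plate: Loose steel weighing plate, 140 (x) x 62 (y) x 8 thick, 0.5 kg, flat below, centre of mass in its middle; two black lines on top. Origin: centre of its underside; x along its length, z out of its top. It starts on the sloping rack: z leans 30 degrees from vertical, x points uphill, away from the robot. The rails under it are only 40 wide, so fingertips can reach some 15 mm below its long edges
- rack: Fixed draining rack, 150 long, two aluminium rails sloping 30 degrees, uphill to its +x, with a blue lip 6 mm proud at the low end. Origin: centre of its underside; the plate's underside centre starts 65 above it
- dome_top (a point): Highest point of the weighing cell's steel button, 85 above the table: a convex dome 56 wide, radius of curvature 75, on a 44-wide black neck over a round white foot 90 wide, 35 high. It does not locate the plate: the load leans about 1 degree for each 1 mm that its centre of mass is off this point, and tips off if far out
- cell: The fixed weighing cell that carries the dome; origin on the table under dome_top, z up
- white_case: Closed white case with grey lid, 100 (x) x 56 (y) x 40 high, 0.11 to 0.21 kg, flat top and underside, upright on the table, x roughly away from the robot. Origin: centre of its underside. It is 6 mm narrower than the plate: fingertips reaching below its underside would strike the plate, so grip its upper half
- blue_case: Closed all-blue case, same size, weight range and origin as the white one. The places of the two cases may be swapped
- key_top (a point): Centre of the top of the round green key (32 wide) on top of the white weighing indicator; pressed straight down, spring of 5 N at the full travel of 6 mm
- key (a joint): How far the green key is pressed: 0 released, 0.006 m fully down; springs back by itself
- indicator: Fixed white weighing indicator, 110 (x) x 120 (y) x 100 high, with a dark display and the green key on top; origin: centre of its underside. The key is 22 mm to its -x side
- amber_bottle: Not part of the job: brown glass bottle with white cap, 72 across, 150 high; origin under its centre
- jar: Not part of the job: glass jar with red lid, 60 across, 65 high; origin under its centre
- wrench: Not part of the job: flat steel wrench, 150 long, lying on the table; x along it
- vial_block: Not part of the job: orange block full of vials, 100 x 70 x 54 high; origin under its centre
- beaker: Not part of the job: empty glass beaker, 72 across, 90 high; origin under its centre
- tip_box: Not part of the job: plain green box, 120 x 85 x 60 high; origin under its centre
There are look-alikes about, which are no part of the job. There is more than one size of the blue_case; the job needs the larger. Several things look just like the white_case: the one meant starts farthest from the robot's base.

How it is judged:
On the way, in this order (a step that is already met when the one before it is completed fails the run):
1. the plate lies level on the dome, let go (distance between plate and dome_top below 0.014 m and angle between plate's own z axis and vertical below 0.12 rad and contact force between plate and cell above 1 N and linear speed of plate below 0.03 m/s and contact force between the fingers and plate below 0.1 N), for 0.3 s.
2. the white case stands squarely on the balanced plate, let go (all of step 1 and x of white_case in the frame of plate between -0.012 and 0.012 m and y of white_case in the frame of plate between -0.01 and 0.01 m and z of white_case in the frame of plate between 0.005 and 0.011 m and angle between the x axis of white_case and the x axis of plate, either way round below 0.15 rad and angle between white_case's own z axis and vertical below 0.14 rad and contact force between white_case and plate above 0.3 N and contact force between the fingers and white_case below 0.1 N), for 0.3 s.
3. the blue case stands squarely on the white one, let go, the stack balanced (all of step 2 and x of blue_case in the frame of white_case between -0.012 and 0.012 m and y of blue_case in the frame of white_case between -0.01 and 0.01 m and z of blue_case in the frame of white_case between 0.037 and 0.043 m and angle between the x axis of blue_case and the x axis of white_case, either way round below 0.15 rad and angle between blue_case's own z axis and vertical below 0.14 rad and contact force between blue_case and white_case above 0.3 N and contact force between the fingers and blue_case below 0.1 N), for 0.3 s.
4. the green key is pressed with the stack balanced (distance between plate and dome_top below 0.014 m and angle between plate's own z axis and vertical below 0.12 rad and contact force between plate and cell above 1 N and linear speed of plate below 0.03 m/s and x of white_case in the frame of plate between -0.012 and 0.012 m and y of white_case in the frame of plate between -0.01 and 0.01 m and z of white_case in the frame of plate between 0.005 and 0.011 m and angle between the x axis of white_case and the x axis of plate, either way round below 0.15 rad and angle between each of white_case, blue_case's own z axis and vertical below 0.14 rad and contact force between white_case and plate above 0.3 N and x of blue_case in the frame of white_case between -0.012 and 0.012 m and y of blue_case in the frame of white_case between -0.01 and 0.01 m and z of blue_case in the frame of white_case between 0.037 and 0.043 m and angle between the x axis of blue_case and the x axis of white_case, either way round below 0.15 rad and contact force between blue_case and white_case above 0.3 N and value of joint key above 0.0045 m), for 0.05 s.
At the end, for the whole second after the job is handed in: Plate on the dome: underside centre within 14 mm of its top, level within 6.9 degrees. White case on plate, blue on white: each centred within 12 mm lengthwise and 10 mm across, parallel within 8.5 and upright within 8 degrees. All at rest, key sprung back (distance between plate and dome_top below 0.014 m and angle between plate's own z axis and vertical below 0.12 rad and contact force between plate and cell above 1 N and linear speed of each of plate, blue_case below 0.03 m/s and x of white_case in the frame of plate between -0.012 and 0.012 m and y of white_case in the frame of plate between -0.01 and 0.01 m and z of white_case in the frame of plate between 0.005 and 0.011 m and angle between the x axis of white_case and the x axis of plate, either way round below 0.15 rad and angle between each of white_case, blue_case's own z axis and vertical below 0.14 rad and contact force between white_case and plate above 0.3 N and x of blue_case in the frame of white_case between -0.012 and 0.012 m and y of blue_case in the frame of white_case between -0.01 and 0.01 m and z of blue_case in the frame of white_case between 0.037 and 0.043 m and angle between the x axis of blue_case and the x axis of white_case, either way round below 0.15 rad and contact force between blue_case and white_case above 0.3 N and value of joint key below 0.002 m); the robot touches nothing.
It fails at once if another thing on the bench is pushed more than 30 mm (distance of any of amber_bottle, jar, wrench, vial_block, beaker, tip_box from where it was at the start of the episode above 0.03 m).
It fails at once if the dome is struck or pressed with more than 45 N (contact force between plate and cell above 45 N).
It also fails if it takes over 72 s, if anything falls off the work surface, if the arm or the gripper's body presses on something with over 40 N, if the wrist force passes 120 N, or if a joint passes its speed limit or range.

## Working session

There is one attempt and no reset: what is moved stays moved. The work goes in short steps, each a Python script; the robot and the scene stay as the last script left them, time stands still between calls to the robot, and variables do not carry over. Pictures are saved under pics/ and viewed, at most 10 in all, crops included, and the job is handed in when it is done.

```bash
ls; mkdir -p pics; python3 - <<'E'
from station import r
import cv2,numpy as np
for c in ("top","side"):
    im=r.capture(c); cv2.imwrite(f"pics/{c}0.png",im[:,:,::-1])
    m=r.camera_model(c); print(c,m['K'][0][0],m['k1'],m['rvec'],m['tvec'])
    for t in ("plate","rack","cell","white_case","blue_case","key_top","indicator","amber_bottle","jar","wrench","vial_block","beaker","tip_box"):
        print(t,[(np.round(d['location'],3).tolist(),round(d['conf'],2)) for d in r.boxes_of(c,t)])
print(r.current_time_s())
E
```

```text
pics
top 569.9358471954644 0.029795033909689815 [ 2.19636755 -2.14124457  0.10424941] [-0.05294919  0.57601935  1.47494195]
plate [([0.47, 0.355, 0.073], 0.64)]
rack [([0.474, 0.334, 0.008], 0.71)]
cell []
white_case [([0.567, -0.15, 0.038], 0.84), ([0.607, -0.287, 0.044], 0.58)]
blue_case [([0.441, -0.227, 0.038], 0.66), ([0.416, -0.349, 0.032], 0.57)]
key_top [([0.617, 0.22, 0.12], 0.57)]
indicator [([0.636, 0.205, 0.104], 0.76), ([0.607, -0.286, 0.044], 0.72)]
amber_bottle [([0.749, -0.013, 0.108], 0.56)]
jar [([0.415, 0.002, 0.064], 0.56)]
wrench [([0.432, 0.147, 0.006], 0.87)]
vial_block [([0.74, -0.18, 0.036], 0.94)]
beaker [([0.627, 0.438, 0.048], 0.77), ([0.553, 0.001, 0.038], 0.67), ([0.635, 0.205, 0.103], 0.56)]
tip_box [([0.538, -0.455, 0.059], 0.69)]
side 543.1120796348288 -0.12925548089292693 [ 0.01205477 -2.874822    1.24490234] [0.556511   0.10352296 1.50699082]
plate [([0.476, 0.356, 0.074], 0.9)]
rack [([0.486, 0.38, 0.004], 0.58), ([0.627, 0.414, 0.058], 0.31)]
cell [([0.565, 0.031, 0.034], 0.6)]
white_case [([0.571, -0.125, 0.038], 0.71), ([0.606, -0.267, 0.037], 0.64), ([0.758, 0.016, 0.088], 0.6)]
blue_case [([0.436, -0.205, 0.038], 0.82), ([0.416, -0.327, 0.024], 0.51)]
key_top [([0.623, 0.226, 0.122], 0.68), ([0.561, 0.029, 0.039], 0.19)]
indicator [([0.642, 0.251, 0.102], 0.61), ([0.422, 0.019, 0.053], 0.55), ([0.56, 0.025, 0.038], 0.51)]
amber_bottle [([0.761, 0.015, 0.09], 0.58)]
jar [([0.419, 0.022, 0.053], 0.96), ([0.437, -0.202, 0.034], 0.22)]
wrench [([0.432, 0.15, 0.008], 0.92)]
vial_block [([0.734, -0.166, 0.037], 0.81)]
beaker [([0.627, 0.414, 0.059], 0.82), ([0.562, 0.031, 0.033], 0.46)]
tip_box [([0.544, -0.436, 0.056], 0.66), ([0.563, 0.027, 0.038], 0.63)]
1.4
```

View pics/top0.png

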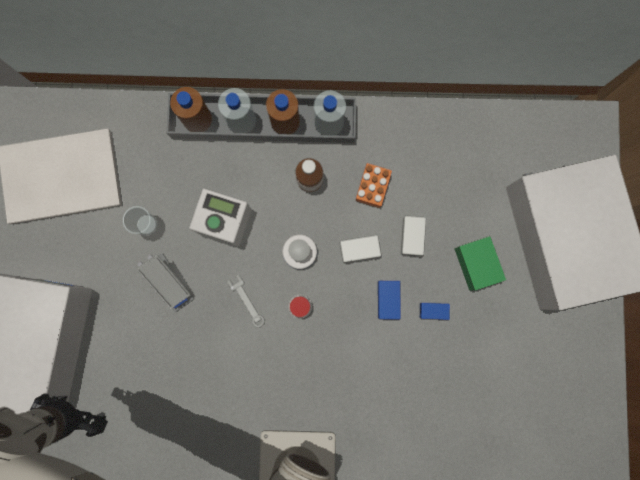

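View pics/side0.png

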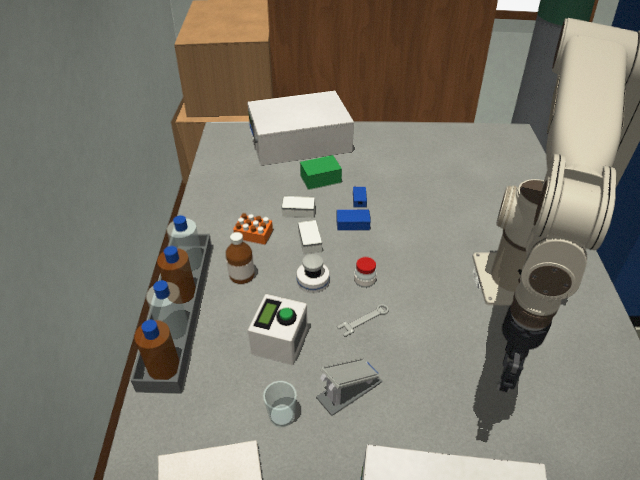

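```bash
cat >h.py <<'E'
from station import r
import cv2,numpy as np
from scipy.optimize import least_squares
from scipy.spatial.transform import Rotation as R
def proj(m,P):
    c=(R.from_rotvec(np.ravel(m['rvec'])).as_matrix()@np.atleast_2d(P).T).T+np.ravel(m['tvec'])
    s=c[:,:2]/c[:,2:]; s=s*(1+m['k1']*(s**2).sum(1,keepdims=True))
    K=np.array(m['K']); return s@K[:2,:2].T+K[:2,2]
def box(l,w,z0,z1): return np.array([[x,y,z] for x in(-l/2,l/2) for y in(-w/2,w/2) for z in(z0,z1)])
def ring(rad,z): a=np.linspace(0,2*np.pi,48,endpoint=False); return np.c_[rad*np.cos(a),rad*np.sin(a),0*a+z]
CASE=box(.1,.056,0,.04); PLATE=box(.14,.062,0,.008)
CELL=np.vstack([ring(.045,0),ring(.045,.035),ring(.028,.0796),ring(.015,.0835)])
IND=box(.11,.12,0,.1)
UP=np.eye(3); SLOPE=R.from_euler('y',-30,degrees=True).as_matrix()
def grab(c):
    m=r.camera_model(c); im=r.capture(c); return m,im
def region(cam,m,thing,near):
    best=None
    for d in r.trace(cam,thing):
        g=d['region'].astype(np.uint8)
        if g.sum()<30: continue
        ys,xs=np.nonzero(g); e=np.hypot(*(np.array([xs.mean(),ys.mean()])-proj(m,near)[0]))
        if best is None or e<best[0]: best=(e,g)
    return best
def fit(views,P,x0,z=0.,tilt=UP,rot=True):
    """views: list of (model, mask). returns x,y,yaw, rms px"""
    cs=[]
    for m,g in views:
        k=max(cv2.findContours(g,cv2.RETR_EXTERNAL,cv2.CHAIN_APPROX_NONE)[0],key=cv2.contourArea)[:,0].astype(float)
        ok=(k[:,0]>2)&(k[:,0]<637)&(k[:,1]>2)&(k[:,1]<477); cs.append((m,k[ok][::max(1,ok.sum()//150)]))
    def res(p):
        Q=P@(R.from_euler('z',p[2] if rot else 0).as_matrix()@tilt).T+[p[0],p[1],z]; o=[]
        for m,k in cs:
            h=cv2.convexHull(proj(m,Q).astype(np.float32))
            o+=[cv2.pointPolygonTest(h,(float(a),float(b)),True)-.5 for a,b in k]
        return np.array(o)
    s=least_squares(res,x0,x_scale=[.01,.01,.1],diff_step=1e-3,loss='soft_l1',f_scale=1.)
    return s.x,float(np.sqrt(np.mean(res(s.x)**2)))
def T(): return round(r.current_time_s(),2)
E
python3 - <<'E'
from h import *
print(r.current_eef_rot(),r.current_position())
m=r.camera_model('wrist'); Rc=R.from_rotvec(np.ravel(m['rvec'])).as_matrix(); C=-Rc.T@np.ravel(m['tvec'])
Rt=R.from_euler('xyz',r.current_eef_rot()).as_matrix()
print('cam in tool',Rt.T@(C-r.current_position()),'axis',Rt.T@Rc[2],m['K'],m['k1'])
jobs=[("plate",PLATE,[.473,.355,-.3],.065,SLOPE),("cell",CELL,[.56,.012,0],0,UP),("white_case",CASE,[.607,-.28,0],0,UP),("blue_case",CASE,[.44,-.22,0],0,UP),("indicator",IND,[.64,.22,-.3],0,UP)]
V={c:grab(c)[0] for c in('top','side')}
for n,P,x0,z,t in jobs:
    vs=[]
    for c in V:
        b=region(c,V[c],n,[x0[0],x0[1],.04])
        if b and b[0]<40:
            vs.append((V[c],b[1])); f=fit(vs[-1:],P,x0,z,t,n!='cell'); print(n,c,round(b[0],1),np.round(f[0],4),round(f[1],2))
    if len(vs)==2: f=fit(vs,P,x0,z,t,n!='cell'); print('   both',np.round(f[0],4),round(f[1],2))
print(T())
E
```

```text
[3.14158230e+00 1.57831324e-05 2.75876872e+00] [0.18677017 0.46382172 0.23130757]
cam in tool [ 6.91800374e-02 -1.20602574e-04 -1.42818007e-01] axis [-0.27350013 -0.00098564  0.96187146] [[413.20325872   0.         314.39227762]
 [  0.         413.20325872 238.5310344 ]
 [  0.           0.           1.        ]] 0.00909940052174347
plate top 2.1 [0.4735 0.3519 0.6404] 0.42
plate side 7.9 [0.4742 0.3525 0.6556] 0.37
   both [0.4739 0.3524 0.6488] 0.42
cell top 1.8 [0.5608 0.0079 0.    ] 0.34
cell side 3.4 [0.5625 0.0113 0.    ] 0.94
   both [0.5614 0.0086 0.    ] 0.85
white_case top 3.4 [ 0.6099 -0.2914  0.    ] 0.64
white_case side 3.4 [ 0.6103 -0.2887  0.    ] 1.07
   both [ 0.6101 -0.2913 -0.0505] 0.84
blue_case top 3.2 [ 0.4405 -0.2302  0.    ] 0.41
blue_case side 3.8 [ 0.4429 -0.2271  0.    ] 0.63
   both [ 0.4413 -0.2297  0.    ] 0.66
indicator top 2.5 [ 0.6426  0.2143 -0.2936] 0.76
indicator side 4.6 [ 0.6429  0.2146 -0.2855] 0.51
   both [ 0.6428  0.2144 -0.2889] 0.64
2.0
```

```bash
cat >>h.py <<'E'
FLIP=np.diag([-1.,1.,-1.])  # tool in object frame: x back toward robot, z down
def tool(Ro): return R.from_matrix(Ro@FLIP).as_euler('xyz')
def Ry(yaw,tilt=UP): return R.from_euler('z',yaw).as_matrix()@tilt
def look(n,P,x0,z,t,rot=True,save=None):
    m,im=grab('wrist')
    if save: cv2.imwrite(f'pics/{save}.png',im[:,:,::-1])
    b=region('wrist',m,n,[x0[0],x0[1],z+.03])
    if b is None: print(n,'no region'); return None
    f=fit([(m,b[1])],P,x0,z,t,rot); print(n,'off',round(b[0],1),'fit',np.round(f[0],4),'rms',round(f[1],2),'t',T()); return f[0]
E
python3 - <<'E'
from h import *
x=np.array([.4739,.3524,.649]); Rp=Ry(x[2],SLOPE); p=np.array([x[0],x[1],.065])
print(r.solve_ik(p+.09*Rp[:,2],tool(Rp)),r.solve_ik(p-.018*Rp[:,2],tool(Rp)))
# check other poses too
for q,y in(([.561,.009,.07],0.01),([.61,-.29,.02],.05),([.441,-.23,.02],.05),([.561,.009,.25],.01)): print(r.solve_ik(q,tool(Ry(y))))
r.move_to(p+.09*Rp[:,2],tool(Rp)); print(T())
f=look('plate',PLATE,x,.065,SLOPE,save='w_plate')
E
```

```text
[ 0.63460905  0.06745276 -0.6106233   0.36916634  0.00719529 -0.01246315] [ 0.6363443   0.32211085 -0.60624479  0.11887658  0.00632773 -0.01096031]
[ 0.0160414   0.47783879 -0.0902725   1.00268504  0.          0.0060414 ]
[-0.44378267  0.73109166  0.22414397  1.06384864  0.         -0.49378267]
[-0.48073228  0.4344587  -0.32355938  0.81277825  0.         -0.53073228]
[0.0160414  0.35731612 0.21410677 1.42758698 0.         0.0060414 ]
3.41
plate off 50.0 fit [0.4734 0.3522 0.6416] rms 0.56 t 3.51
```

View pics/w_plate.png

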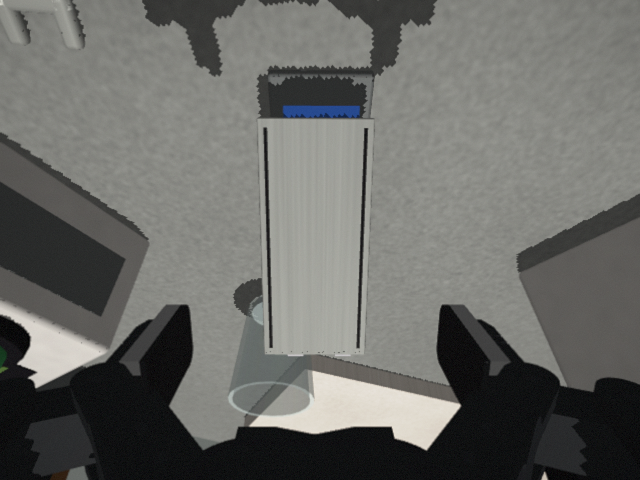

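```bash
python3 - <<'E'
from h import *
r.move_to([.561,.009,.17],tool(Ry(0.01))); print(T())
for k in range(2):
    look('cell',CELL,np.array([.561,.009,0.]),0,UP,False,save='w_cell' if k==0 else None)
    m=r.camera_model('wrist')
    print(np.round(proj(m,[[.561,.009,.085],[.561,.009,.035]]),1))
    r.line_to([.561,.009,.25])
print(T())
E
```

```text
4.78
cell off 2.2 fit [0.5609 0.0089 0.    ] rms 1.39 t 4.88
[[312.6 247.2]
 [313.  226. ]]
cell off 2.0 fit [0.5606 0.0088 0.    ] rms 0.62 t 5.67
[[314.7 217.7]
 [314.8 205.1]]
5.92
```

View pics/w_cell.png

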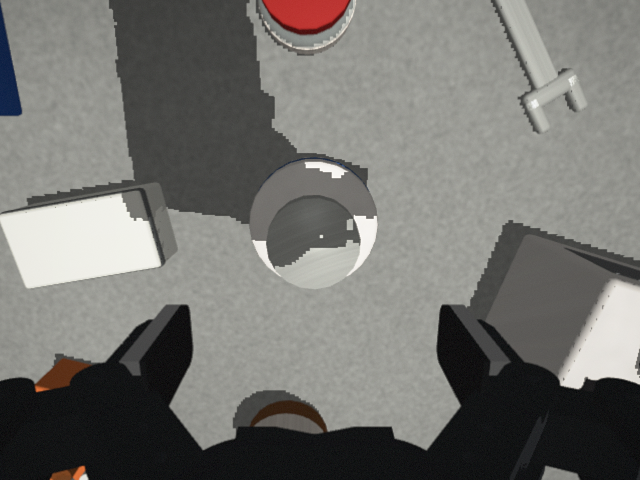

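```bash
python3 - <<'E'
from h import *
x=np.array([.4735,.3523,.645]); Rp=Ry(x[2],SLOPE); p=np.array([x[0],x[1],.065]); o=tool(Rp)
r.command_gripper(1.0)
r.move_to(p+.09*Rp[:,2],o); r.line_to(p-.018*Rp[:,2],max_speed=.1)
print('pos',r.current_position(),r.current_contact_force())
r.command_gripper(0.0); print('w',r.current_gripper_width(),r.current_gripper_force())
r.line_to(p+.04*Rp[:,2],max_speed=.08); print('F',r.current_contact_force(),T())
q=p+.04*Rp[:,2]+.018*Rp[:,2]
look('plate',PLATE,np.array([q[0],q[1],.645]),q[2],SLOPE); print('expect',q)
r.line_to(r.current_position()+np.array([0,0,.10]),max_speed=.15)
r.move_to([.5607,.0088,.20],tool(Ry(0.016))); r.pause(.3)
print('F',r.current_contact_force(),r.current_position(),r.current_gripper_width(),T())
look('plate',PLATE,np.array([.5607,.0088,.016]),.218,UP,save='w_held')
E
```

```text
pos [0.4808868  0.35781461 0.04996641] [ 0.01257148  0.94033583 -1.22253976]
w 0.7100062602602715 63.61666202545166
F [-0.13694678  0.47992444 -5.21463773] 9.94
plate off 164.0 fit [0.4495 0.334  0.6436] rms 22.43 t 10.04
expect [0.45032611 0.33486525 0.11522947]
F [-0.40178813 -0.21558776 -5.27169948] [0.56053169 0.0097606  0.20022301] 0.7088036437717763 12.45
plate off 125.2 fit [0.5599 0.0096 0.017 ] rms 21.9 t 12.55
```

View pics/w_held.png

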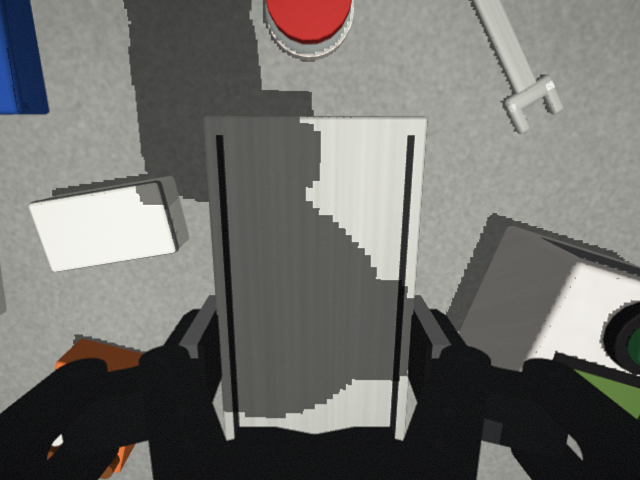

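```bash
python3 - <<'E'
from h import *
r.pause(.2); p=r.current_position(); e=r.current_eef_rot(); print(p,e,r.current_qpos(),T())
m=r.camera_model('wrist'); Rt=R.from_euler('xyz',e).as_matrix()@FLIP
def corners(dx,dz,pit):
    Q=np.array([[-.07,.031,.008],[-.07,-.031,.008],[-.07,.031,0],[-.07,-.031,0]])@R.from_euler('y',pit).as_matrix().T+[dx,0,.018+dz]
    return proj(m,p+Q@Rt.T)
for a in((0,0,0),(.001,0,0),(0,.001,0),(0,0,.02)): print(a,np.round(corners(*a),1).tolist())
E
```

```text
[0.56071952 0.00886118 0.20006435] [-3.14156590e+00  1.69232012e-04 -3.12543669e+00] [ 1.58163630e-02  3.75391658e-01  1.10671459e-01  1.30590689e+00
 -2.66948064e-05 -3.39596169e-04] 12.75
(0, 0, 0) [[429.5, 118.0], [200.7, 118.2], [422.1, 118.2], [208.1, 118.4]]
(0.001, 0, 0) [[429.2, 121.9], [201.0, 122.0], [421.8, 121.8], [208.3, 121.9]]
(0, 0.001, 0) [[430.4, 118.0], [199.7, 118.1], [423.0, 118.2], [207.2, 118.3]]
(0, 0, 0.02) [[430.8, 118.7], [199.4, 118.8], [423.3, 118.2], [206.8, 118.4]]
```

```bash
python3 - <<'E'
from h import *
im=cv2.imread('pics/w_held.png').max(2).astype(float)
p=np.array([.5607,.0089,.2001]); m=r.camera_model('wrist'); Rt=Ry(.0162)
L=[];Rr=[]
for v in range(145,380,6):
    a=im[v-1:v+2].mean(0)
    def dark(u0,u1):
        s=a[u0:u1]; w=np.clip(np.median(s)*.6-s,0,None); return u0+(w*np.arange(len(s))).sum()/w.sum() if w.sum()>0 else np.nan
    t=(v-135)/305
    L.append((v,dark(int(217+18*t)-6,int(217+18*t)+10))); Rr.append((v,dark(int(411-12*t)-8,int(411-12*t)+8)))
L=np.array(L);Rr=np.array(Rr)
L=L[~np.isnan(L[:,1])];Rr=Rr[~np.isnan(Rr[:,1])]
ob=[np.polyfit(q[:,0],q[:,1],1) for q in(L,Rr)]
print(len(L),len(Rr),ob,[np.std(q[:,1]-np.polyval(b,q[:,0])) for q,b in zip((L,Rr),ob)])
# plate edges near end
row=im[150:156].mean(0); g=np.abs(np.gradient(row)); print('edges',[int(u) for u in np.nonzero(g>6)[0] if 190<u<240 or 400<u<445])
col=im[100:135,250:290].mean(1); print('near edge row',100+np.argmax(np.abs(np.gradient(col))))
col=im[100:135,340:380].mean(1); print('near edge row',100+np.argmax(np.abs(np.gradient(col))))
def model(q):
    dz,pit,dy,yaw,h1,h2=q; o=[]
    for s,b in((-h1,ob[0]),(h2,ob[1])):
        X=np.array([[x,s,.008] for x in np.linspace(-.06,-.0,8)])@R.from_euler('yz',[pit,yaw]).as_matrix().T+[0,dy,.018+dz]
        uv=proj(m,p+X@Rt.T); o+=list(uv[:,0]-np.polyval(b,uv[:,1]))
    return o
for dz0 in(0,-.0045):
    s=least_squares(lambda q:model([dz0,*q,q[3] if 0 else .0268,.0268][:6]) if 0 else model([dz0,q[0],q[1],q[2],q[3],q[3]]),[0,0,0,.027],x_scale=[.01,.001,.01,.001]); print(dz0,s.x,s.cost)
E
```

```text
40 40 [array([5.92469607e-02, 2.10890812e+02]), array([-6.12134405e-02,  4.18718932e+02])] [np.float64(0.05753345217464898), np.float64(0.344503236434719)]
edges [205, 206, 216, 217, 222, 223, 224, 225, 405, 406, 407, 412, 413, 414, 422, 423, 424, 425, 426]
near edge row 116
near edge row 117
0 [-0.00520734 -0.0002429  -0.00148269  0.02633214] 0.0021878168285550696
-0.0045 [-0.00538454 -0.00024515 -0.00148252  0.0273454 ] 0.001927770765403109
```

```bash
cat >>h.py <<'E'
def touch(p,zmin,step=.0006,dF=1.5):
    p=np.array(p,float); r.pause(.25); f0=np.mean([r.current_contact_force()[2] for _ in range(3)])
    while p[2]>zmin:
        p[2]-=step; r.line_to(p,max_speed=.02); r.pause(.06)
        d=r.current_contact_force()[2]-f0
        if d>dF: break
    print('touch z',p[2],r.current_position(),'dF',round(d,2),'T',T()); return p
E
python3 - <<'E'
from h import *
r.line_to([.5611,.0090,.085],max_speed=.12); r.line_to([.5611,.0090,.0745],max_speed=.05)
touch([.5611,.0090,.0745],.0655)
E
```

```text
touch z 0.06729999999999996 [0.56125409 0.0090249  0.06788909] dF 6.71 T 18.17
```

```bash
python3 - <<'E'
from h import *
p=np.array([.5611,.0090,.0679]); r.line_to(p,max_speed=.02); r.pause(.3); print(r.current_contact_force())
r.command_gripper(1.0); r.pause(.3); print(r.current_gripper_width(),r.current_contact_force())
r.line_to([p[0],p[1],.14],max_speed=.08); print(T()); r.line_to([p[0],p[1],.21]); r.pause(.4)
f=look('plate',PLATE,np.array([.5607,.0088,.016]),.085,UP,save='w_placed')
E
```

```text
[-0.8103163   0.02373747  0.13902525]
1.0000317793016424 [0.71015308 0.2468869  0.14223876]
20.44
plate off 19.1 fit [0.5607 0.0087 0.0142] rms 0.49 t 21.56
```

View pics/w_placed.png

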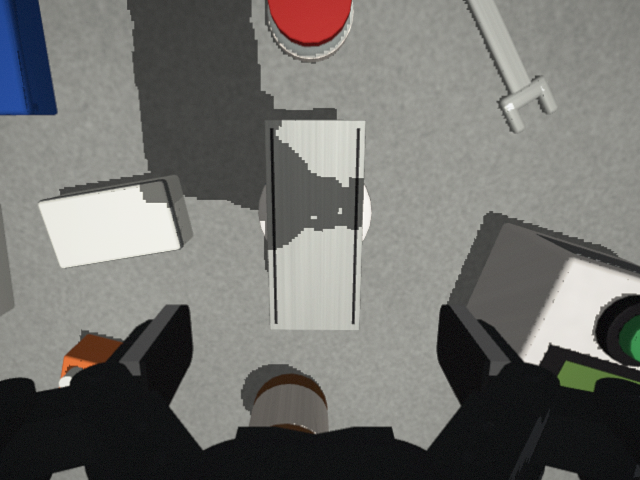

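```bash
python3 - <<'E'
from h import *
x=np.array([.610,-.2905,-.05])
r.move_to([x[0],x[1],.16],tool(Ry(x[2]))); r.pause(.15)
f=look('white_case',CASE,x,0,UP,save='w_white'); print(T())
f=fit([(r.camera_model('wrist'),region('wrist',r.camera_model('wrist'),'white_case',[x[0],x[1],.03])[1])],box(.1,.056,.0,.0405),[.61,-.29,.05]); print(f)
E
```

```text
white_case off 3.2 fit [ 0.61   -0.2904 -0.0535] rms 0.92 t 22.98
22.98
(array([ 0.60977501, -0.29078536, -0.05407287]), 1.0131504223082386)
```

View pics/w_white.png

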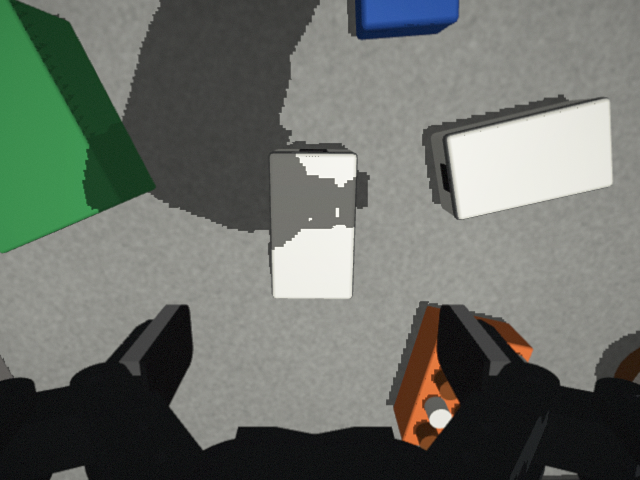

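```bash
cat >>h.py <<'E'
def pick_place(src,yaw,dst,dyaw,ztop,grip=.013):
    s=np.array(src); o=tool(Ry(yaw))
    r.move_to([s[0],s[1],.14],o); r.line_to([s[0],s[1],grip],max_speed=.1); r.pause(.1); print(r.current_position())
    r.command_gripper(0.0); print('w',r.current_gripper_width(),r.current_gripper_force())
    r.line_to([s[0],s[1],.24],max_speed=.15)
    z=ztop+grip
    r.move_to([dst[0],dst[1],z+.10],tool(Ry(dyaw))); r.pause(.2)
    print('F',r.current_contact_force(),r.current_gripper_width(),T())
    m,im=grab('wrist'); cv2.imwrite(f'pics/held_{int(ztop*1000)}.png',im[:,:,::-1])
    q=np.array([dst[0],dst[1],z+.1]); W=Ry(dyaw)
    P=np.array([[-.05,.028,.04],[-.05,-.028,.04]])@W.T+[dst[0],dst[1],ztop+.1]; print('near top corners',np.round(proj(m,P),1).tolist())
def place(dst,ztop,grip=.013):
    z=ztop+grip
    r.line_to([dst[0],dst[1],z+.02],max_speed=.1); r.line_to([dst[0],dst[1],z+.004],max_speed=.03)
    return touch([dst[0],dst[1],z+.004],z-.004,step=.0005,dF=.8)
E
python3 - <<'E'
from h import *
pick_place([.6099,-.2906],-.0537,[.5607,.0088],.0145,.093)
E
```

```text
[ 0.61051378 -0.29087254  0.01395205]
w 0.6418743403978598 65.8720350265503
F [-0.00576755  1.09036765 -0.99242483] 0.6433501751428325 28.22
near top corners [[418.9, 189.8], [220.2, 190.3]]
```

View pics/held_93.png

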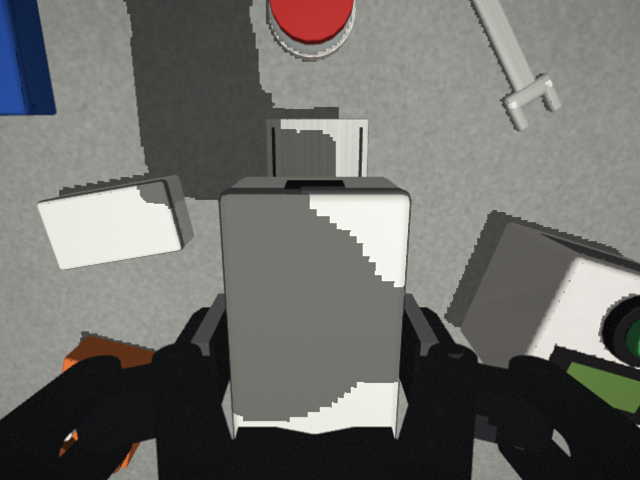

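```bash
cat >>h.py <<'E'
def release(p):
    r.pause(.15); print('F before',r.current_contact_force()); r.command_gripper(1.0); r.pause(.3)
    r.line_to([p[0],p[1],p[2]+.06],max_speed=.08); r.line_to([p[0],p[1],p[2]+.125]); r.pause(.4); print(T())
E
python3 - <<'E'
from h import *
p=place([.5604,.0088],.093); release(p)
look('white_case',CASE,np.array([.5607,.0088,.0145]),.093,UP,save='w_stack1')
look('plate',PLATE,np.array([.5607,.0088,.0145]),.085,UP)
E
```

```text
touch z 0.106 [0.56051528 0.00879292 0.10624602] dF 1.74 T 32.62
F before [-1.22301679  0.38820528  1.16992964]
35.37
white_case off 5.1 fit [0.5598 0.008  0.013 ] rms 1.06 t 35.47
plate off 85.6 fit [0.5611 0.0083 0.0124] rms 13.53 t 35.57
```

View pics/w_stack1.png

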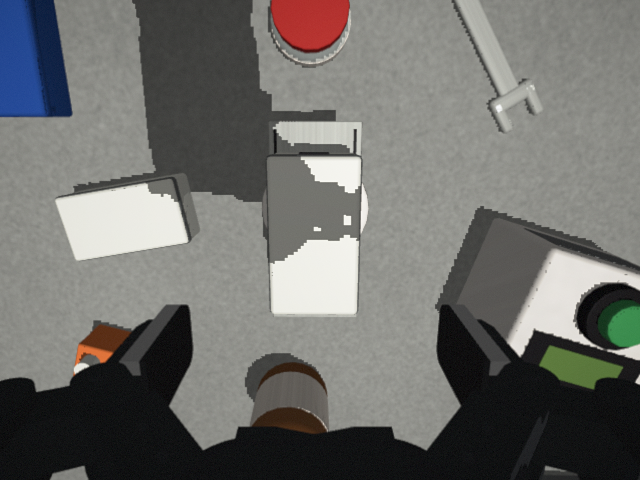

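```bash
python3 - <<'E'
from h import *
x=np.array([.441,-.2295,.03])
r.move_to([x[0],x[1],.16],tool(Ry(x[2]))); r.pause(.15)
f=look('blue_case',CASE,x,0,UP)
if f is not None and np.hypot(*(f[:2]-x[:2]))<.006:
    if abs(f[2]-x[2])>.15: print('yaw?')
    pick_place(f[:2],f[2],[.5605,.0085],.013,.133)
E
```

```text
blue_case off 4.3 fit [ 0.4404 -0.2287  0.021 ] rms 0.77 t 36.88
[ 0.44087727 -0.22902543  0.01364966]
w 0.6390485397017657 65.27384161949158
F [-0.36375786  0.12021722 -2.07688922] 0.6437049431171702 41.94
near top corners [[419.5, 192.5], [221.4, 193.1]]
```

View pics/held_133.png

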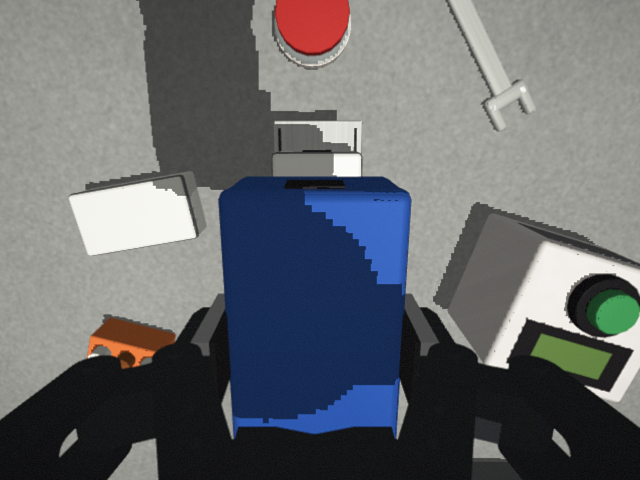

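```bash
python3 - <<'E'
from h import *
p=place([.5605,.0085],.133); release(p)
f=look('blue_case',CASE,np.array([.5605,.0085,.0145]),.133,UP)
for c in('top','side'):
    m=grab(c)[0]
    for n,P,z in(('blue_case',CASE,.133),('key_top',None,0)):
        if P is not None:
            b=region(c,m,n,[.56,.0085,.16]); g=fit([(m,b[1])],P,[.5605,.0085,.0145],z); print(c,n,g)
        else:
            b=region(c,m,'key_top',[.62,.22,.12])
            print(c,'key',[(np.round(d['location'],4),d['conf']) for d in r.boxes_of(c,'key_top')])
print(T())
E
```

```text
touch z 0.14800000000000002 [0.56046446 0.00849367 0.14796083] dF 0.88 T 45.11
F before [-0.49961759 -0.48687222 -2.12209792]
47.86
blue_case off 5.7 fit [0.5609 0.0057 0.0122] rms 0.92 t 47.96
top blue_case (array([ 0.44966   , -0.32460415,  3.10746418]), 4.299388507797424)
top key [(array([0.6166, 0.2191, 0.1182]), 0.52)]
side blue_case (array([ 0.56178126,  0.00669658, -0.00118361]), 0.6544602967251852)
side key [(array([0.6214, 0.2255, 0.1179]), 0.65)]
48.36
```

```bash
python3 - <<'E'
from h import *
k=np.array([.6215,.2207])
r.line_to([.5605,.0085,.30]); r.move_to([k[0],k[1],.20],tool(Ry(.3))); r.command_gripper(0.0)
r.line_to([k[0],k[1],.135],max_speed=.12); r.pause(.2)
p=touch([k[0],k[1],.135],.100,step=.002,dF=6.5)
r.pause(.2); print(r.current_position(),r.current_contact_force())
r.line_to([k[0],k[1],.20]); r.pause(.3)
m=grab('side')[0]
for n,z in(('blue_case',.133),('white_case',.093)):
    b=region('side',m,n,[.56,.0085,z+.02]); print(n,b[0],fit([(m,b[1])],CASE,[.5605,.0085,.0145],z))
print(T())
E
```

```text
touch z 0.11499999999999999 [0.62184484 0.22083572 0.11609798] dF 7.23 T 54.64
[0.6218436  0.22081987 0.11607047] [-1.10675666 -0.50635497  6.99596856]
blue_case 1.8167437779125963 (array([0.55842389, 0.00815156, 0.02218925]), 2.066366620769214)
white_case 6.9017412708702475 (array([ 0.56049849,  0.00437869, -0.02873443]), 5.078983251776984)
56.01
```

```bash
python3 - <<'E'
from h import *
k=np.array([.6215,.2207]); 
r.line_to([k[0],k[1],.124],max_speed=.1); r.pause(.1)
for z in(.121,.118,.115,.113):
    r.line_to([k[0],k[1],z],max_speed=.05); r.pause(.1); print(np.round(r.current_position()[2],4),np.round(r.current_contact_force()[2],2))
r.pause(.2); r.line_to([k[0],k[1],.20]); r.pause(.3)
r.move_to([.40,.35,.30],tool(Ry(.7))); r.pause(.2)
for c in('side','top'):
    m=grab(c)[0]; b=region(c,m,'blue_case',[.56,.0085,.153]); print(b[0],fit([(m,b[1])],CASE,[.5605,.0085,.0145],.133))
print(T()); print(r.hand_in())
E
```

```text
0.1216 1.31
0.1185 3.66
0.1161 7.15
0.1159 13.55
0.9656772624613886 (array([5.61677527e-01, 6.79165766e-03, 5.31999376e-05]), 0.6626128806370224)
1.9882210614091558 (array([0.56113347, 0.00381375, 0.00631508]), 0.48778030270090544)
61.12
the job is handed in; nothing more can be done
None
```

I balanced the plate on the dome, stacked the white case on it and the blue case on top, pressed the green key to its stop, and handed in at 61 s. The last camera fits put the blue case 2–5 mm off the dome centre. It dropped about 2 mm on release, and I don't know the judge's verdict.

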